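# Pull apart the nested snack pots and stand them out by size

## Task

Three wooden snack pots have been put away pushed tightly one inside the other. Pull them apart and stand each one upright in the middle of the round cork mat of its own rank in size: the small pot on the smallest mat, the middle pot on the middle mat, and the large pot left on the largest mat, where the stack stands now. Set the pots down rather than dropping them, and leave the goblet, the jam jar and the loaf on its platter undisturbed.

Things in the scene. Friction and masses are not known exactly. Their poses are not given: they have to be found in the camera images.
- pot_small_mid (a point): centre of the small pot, half-way up its axis. Open straight-sided octagonal wooden pot, 78 mm over the flats, 70 mm high, about 160 g; wall 9 mm thick, floor 8 mm. z up its axis, x to the middle of a flat side (one every 45 deg). Starts in the middle pot, 1.5 mm clear a side, on a ledge, rim 34 mm above that pot's rim, sides in line; 2 sprung felt pads in that pot hug it: about 2 N of drag for the first 15 mm or more
- pot_middle_mid (a point): centre of the middle pot, half-way up its axis. Open straight-sided octagonal wooden pot, 99 mm over the flats, 84 mm high, about 250 g; wall 9 mm thick, floor 8 mm. z up its axis, x to the middle of a flat side (one every 45 deg). Starts in the large pot, 1.5 mm clear a side, on a ledge, rim 34 mm above that pot's rim, sides in line; 2 sprung felt pads in that pot hug it: about 3 N of drag for the first 15 mm or more
- pot_large_mid (a point): centre of the large pot, half-way up its axis. Open straight-sided octagonal wooden pot, 120 mm over the flats, 96 mm high, about 600 g; wall 9 mm thick, floor 8 mm. z up its axis, x to the middle of a flat side (one every 45 deg). It starts on the largest mat, holding the other two
- mat_small_top (a point): centre of the top face of the smallest round cork mat, 116 mm across, 8 mm thick, fixed flat on the table; z up
- mat_middle_top (a point): centre of the top face of the middle-sized round cork mat, 136 mm across, 8 mm thick, fixed flat on the table; z up
- mat_large_top (a point): centre of the top face of the largest round cork mat, 156 mm across, 8 mm thick, fixed flat on the table; z up. The stack starts on it
- goblet: stemmed glass goblet, 130 mm tall, 80 mm across; origin at the centre of its foot. Not to be disturbed
- jam_jar: glass jar with a lid, 95 mm tall, 72 mm across; origin at the centre of its underside. Not to be disturbed
- loaf_platter: plaited loaf on a white platter 340 by 150 mm, about 95 mm high in all; origin at the centre of the platter's underside, y along its length. Not to be disturbed
Not all that is in view belongs to the job. What is shaped like the part that bears pot_small_mid but yellow is not meant. What is shaped like the part that bears pot_middle_mid but red is not meant.

How it is judged (in metres and radians):
At the end, for the whole second after the job is handed in: The small, middle and large pots stand upright (within 0.1 rad), empty of one another and at rest, each directly on the mat of its own rank in size (foot on the mat within 6 mm of height) with its axis within 20 mm of the mat's centre (horizontal distance between pot_small_mid and mat_small_top below 0.02 m and z of pot_small_mid in the frame of mat_small_top between 0.029 and 0.041 m and angle between each of pot_small_mid, pot_middle_mid, pot_large_mid's own z axis and vertical below 0.1 rad and linear speed of each of pot_small, pot_middle, pot_large below 0.02 m/s and horizontal distance between pot_middle_mid and mat_middle_top below 0.02 m and z of pot_middle_mid in the frame of mat_middle_top between 0.036 and 0.048 m and horizontal distance between pot_large_mid and mat_large_top below 0.02 m and z of pot_large_mid in the frame of mat_large_top between 0.042 and 0.054 m); the robot touches nothing.
It fails at once if the goblet, the jam jar or the loaf platter was pushed more than 30 mm (distance of any of goblet, jam_jar, loaf_platter from where it was at the start of the episode above 0.03 m).
It fails at once if a pot was dropped (faster than 0.7 m/s, a fall of some 25 mm, while no finger touches it) ((linear speed of pot_small above 0.7 m/s and contact force between pot_small and the fingers below 0.05 N) or (linear speed of pot_middle above 0.7 m/s and contact force between pot_middle and the fingers below 0.05 N) or (linear speed of pot_large above 0.7 m/s and contact force between pot_large and the fingers below 0.05 N)).
It also fails if it takes over 61 s, if anything falls off the work surface, if the arm or the gripper's body presses on something with over 40 N, if the wrist force passes 120 N, or if a joint passes its speed limit or range.

## Robot

A 7-joint arm with a two-finger parallel gripper is mounted at the origin on the work surface. World frame = base frame: x ahead of the robot, y to its left, z up, the work surface at z = 0. Lengths are in mm, angles in degrees, forces in N, time in s.
With the tool pointing down it reaches from about 400 to 925 mm from the base axis. Payload 5.6 kg.
Tool frame: the origin (TCP) lies at the centre of the arm's flange, where the gripper is bolted on; the fingertips stand ctrl.tip_extent ahead of it and the grasp point (between the pads) lies 155 mm ahead of it (ctrl.tip_extent is the distance from the TCP to the fingertips, in mm); x points along the fingers, y is the direction in which the jaws open and shut, and the axes are right-handed (so a half turn about x gives the same grasp; the last joint's range is limited). The gripper opens to 85 mm and grips with 20 to 120 N. Pads are 22 mm wide; open, the fingers measure 114 mm over their backs; the gripper's body (76 mm by 85 mm) begins 54 mm behind the grasp point. The pads swing forward as they close: fully open they stand 13 mm farther back than shut.
Start: joints at [-72.995, 26.786, -0.665, 91.828, 0.344, 61.387, -3.226], TCP at [216.676, 612.824, 404.69] pointing down, gripper open.
Joint ranges: [-144.91, 144.91], [-17.63, 115.5], [-89.93, 88.59], [15.96, 139.68], [-74.01, 254.01], [8.47, 105.57], [-167.45, 167.45]. Speed limits (degrees/s): [147.25, 147.25, 180, 180, 180, 180, 180].

## Interface

Orientations are given as a 3x3 rotation matrix whose columns are the frame's x, y, z axes.
In Python, from bench import ctrl, imaging, job gives the robot as it stands. The module is installed in compiled form; this text tells all that it offers. Calls block until the motion is done:
- ctrl.reach(position, orientation): joint-space move of the TCP to a pose.
- ctrl.move_straight(position, frame=None, v=150): straight line of the TCP; frame=None keeps the orientation; v is the mean speed in mm/s.
- ctrl.movej(angles): joint-space move.
- ctrl.set_gripper(opening, grasp_force=None): finger opening in mm; grasp_force is the grip in N (None keeps the last); returns when the fingers have stopped.
- ctrl.hold(seconds).
- ctrl.solve_ik(position, orientation): joint angles nearest the present ones, or None.
- ctrl.get_state(): the state.
- imaging.camera(name): name is "scene" or "top" or "wrist"; returns a dict with "img" (420x560x3 uint8, blue, green, red), "z_map" (420x560 float32, mm along the optical axis (not along the pixel's ray), 0 where there is no reading), "fx", "fy", "cx", "cy" (pixels), "pose" (4x4, takes a point from camera to world coordinates). Camera axes: x right, y down, z forward; pixel columns grow to the right and rows downward; lengths in mm; the calibration is good to about 2 mm. A picture is of the moment at which its call begins.
A pose or a line that the arm cannot do raises ctrl.IKError and nothing moves.
- job.sign_off(): hands the job in, once; it reports no verdict.
The state is a dict: "t": time; "joint_pos": joint angles; "qvel": joint speeds; "joint_torque": joint torques, N m; "ee_pos": TCP position; "eef_rot": TCP orientation; "ft_force": force on the tool from outside, world axes, zero at the start; "wrist_torque": the same for the moment, N m; "finger_gap": finger opening in mm.
Only numpy, scipy, OpenCV 4.12 (cv2) and the standard library are available. Lean on these libraries where they do the work, as an engineer would, in place of code of your own. Each camera call takes 0.05 s, during which the arm holds its last target. There are 200 camera calls.

## Working session

There is one attempt and no reset: what is moved stays moved. The work goes in short steps, each a Python script; the robot and the scene stay as the last script left them, time stands still between calls to the robot, and variables do not carry over. Pictures are saved under pics/ and viewed, about 8 in all and at most 12, crops included, and the job is handed in when it is done.

```bash
mkdir -p pics; ls; python3 - <<'E'
from bench import ctrl, imaging, job
import cv2, numpy as np
for n in ["top","scene"]:
    c=imaging.camera(n); cv2.imwrite(f"pics/{n}0.png",c["img"]); np.savez(f"{n}0.npz",**c)
    print(n,c["fx"],c["fy"],c["cx"],c["cy"],np.round(c["pose"],3).tolist())
s=ctrl.get_state(); print(s["t"],s["ee_pos"],np.round(s["eef_rot"],3).tolist(),s["finger_gap"],ctrl.tip_extent)
E
```

```text
pics
top 416.3596340529834 416.3596340529834 284.63649610133757 211.25149190893674 [[0.012, -0.982, 0.187, 386.284], [-1.0, -0.008, 0.021, 116.761], [-0.019, -0.187, -0.982, 1061.723], [0.0, 0.0, 0.0, 1.0]]
scene 466.4724185248667 466.4724185248667 277.8332612267322 210.13020336149805 [[0.093, 0.82, -0.565, 1139.961], [0.996, -0.075, 0.055, 74.438], [0.003, -0.567, -0.824, 941.088], [0.0, 0.0, 0.0, 1.0]]
0.1 [216.60441462 612.6184102  403.81236487] [[-0.0, 0.333, 0.943], [-0.002, 0.943, -0.333], [-1.0, -0.002, 0.0]] 85.39393038086483 173.4
```

View pics/top0.png

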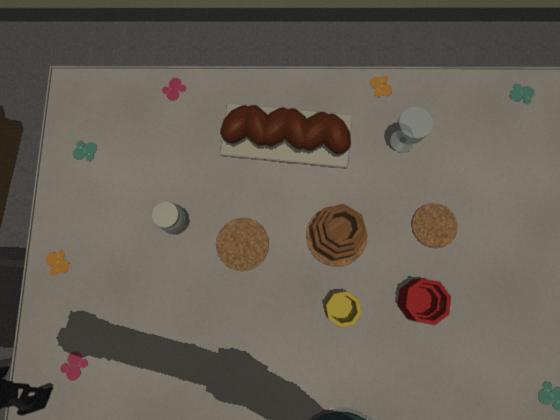

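View pics/scene0.png

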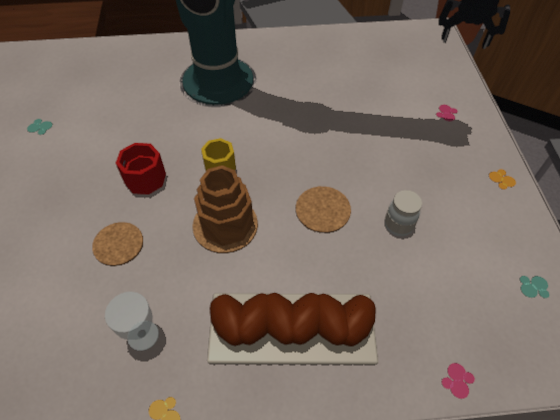

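The top view shows the brown nested stack at about (338,233) on the largest mat. The middle mat is at (243,244) and the smallest at (435,225). The goblet is at (410,128), the jar at (167,217) and the loaf at (286,135).

Candidates for the small pot are the brown one nested at (341,227) and the yellow one at (343,308). For the middle pot they are the brown one in the stack at (338,231) and the red one at (425,300). I take the brown ones, because yellow and red are excluded and the brown ones are nested. Next I measure, with one confirming crop.

```bash
cat > h.py <<'E'
import numpy as np, cv2
def cloud(c):
    v,u=np.mgrid[0:420,0:560]; z=c["z_map"].astype(float)
    p=np.stack([(u-c["cx"])/c["fx"]*z,(v-c["cy"])/c["fy"]*z,z],-1)
    P=c["pose"]; w=p@P[:3,:3].T+P[:3,3]; w[z==0]=np.nan; return w
def onplane(c,uv,h):
    uv=np.asarray(uv,float).reshape(-1,2)
    d=np.c_[(uv[:,0]-c["cx"])/c["fx"],(uv[:,1]-c["cy"])/c["fy"],np.ones(len(uv))]@c["pose"][:3,:3].T
    o=c["pose"][:3,3]; return (o+d*((h-o[2])/d[:,2])[:,None])[:,:2]
def brown(c):
    H=cv2.cvtColor(c["img"],cv2.COLOR_BGR2HSV)
    return cv2.inRange(H,(6,70,40),(20,255,255))
def rim(c,h,near,tol=8,rad=90):
    """centre, flat angle (mod 45), size of an octagonal rim at height h"""
    w=cloud(c); m=(abs(w[...,2]-h)<tol)&(np.hypot(w[...,0]-near[0],w[...,1]-near[1])<rad)&(brown(c)>0)
    v,u=np.nonzero(m); 
    hull=cv2.convexHull(onplane(c,np.c_[u,v],h).astype(np.float32))
    M=cv2.moments(hull); cen=np.array([M["m10"],M["m01"]])/M["m00"]
    p=hull[:,0]; e=np.roll(p,-1,0)-p; L=np.hypot(*e.T)
    s=(L**2*np.exp(8j*np.arctan2(e[:,1],e[:,0]))).sum()
    return cen,np.degrees(np.angle(s))/8,2*np.sqrt(M["m00"]/3.3137),m.sum(),abs(s)/(L**2).sum()  # size=flats
E
python3 - <<'E'
import numpy as np,cv2
from h import *
for n in ["top","scene"]:
    c=dict(np.load(n+"0.npz")); b=brown(c); w=cloud(c)
    near=onplane(c,[(338,233) if n=="top" else (222,190)],120)[0]; print(n,near)
    q=w[(brown(c)>0)&(np.hypot(w[...,0]-near[0],w[...,1]-near[1])<90)]
    hh,ed=np.histogram(q[:,2],bins=np.arange(0,190,6)); print(dict(zip(ed.astype(int).tolist(),hh.tolist())))
    for h in (172,138,104):
        print(h,*rim(c,h,near))
    cs,_=cv2.findContours(b,cv2.RETR_EXTERNAL,cv2.CHAIN_APPROX_NONE)
    for k in cs:
        if cv2.contourArea(k)<600: continue
        g=onplane(c,k[:,0],8).astype(np.float32); h=cv2.convexHull(g);
        print("mat?",k[:,0].mean(0),np.round(cv2.fitEllipse(g)[0],1),np.round(cv2.fitEllipse(g)[1],1))
c=dict(np.load("top0.npz"));cv2.imwrite("pics/crop1.png",cv2.resize(c["img"][180:340,280:480],None,fx=4,fy=3.7))
E
```

```text
top [515.96905502  14.70197556]
{0: 80, 6: 479, 12: 23, 18: 13, 24: 10, 30: 11, 36: 13, 42: 12, 48: 9, 54: 12, 60: 15, 66: 15, 72: 11, 78: 13, 84: 23, 90: 20, 96: 74, 102: 490, 108: 425, 114: 32, 120: 38, 126: 49, 132: 235, 138: 260, 144: 31, 150: 34, 156: 28, 162: 38, 168: 399, 174: 50, 180: 0}
172 [523.71611647  10.73619507] 12.631989 77.65475735066602 474 0.8738695
138 [523.74937399  10.93916   ] 12.863607 98.95969158165371 532 0.93565065
104 [523.88269918  10.93252611] 13.014064 119.68098760524832 927 0.9695778
mat? [242.21333333 243.9       ] [502.1 246.8] [133.1 133.6]
mat? [336.83428571 234.98857143] [526.8   6.6] [151.8 158. ]
mat? [434.30708661 225.1496063 ] [ 554.6 -242.2] [113.3 114.1]
mat? [  5.79399142 166.99141631] [775.8 885.6] [ 52.5 374. ]
mat? [285.34375  129.965625] [813.9 139.3] [111.4 406.9]
scene [512.25514008  12.21979616]
{0: 184, 6: 540, 12: 66, 18: 67, 24: 72, 30: 74, 36: 61, 42: 81, 48: 68, 54: 82, 60: 70, 66: 81, 72: 81, 78: 79, 84: 83, 90: 82, 96: 184, 102: 373, 108: 141, 114: 111, 120: 113, 126: 128, 132: 357, 138: 198, 144: 115, 150: 98, 156: 122, 162: 124, 168: 406, 174: 7, 180: 0}
172 [529.35853642  10.38012742] 13.919694 79.51933392851103 495 0.8005851
138 [533.89887348  11.38718197] 16.71057 95.94652205434522 635 0.3518602
104 [537.02828745  11.94603163] 12.713654 112.35390777369835 666 0.5871115
mat? [292.2565445  318.20680628] [776.5 141.9] [114.9 404.4]
mat? [117.22556391 243.36842105] [ 557.9 -241.3] [113.2 116.2]
mat? [322.76923077 208.86713287] [504.4 246.7] [132.8 135.6]
mat? [222.68398268 209.6017316 ] [484.3   4.9] [149.2 268. ]
mat? [521.81954887  50.13032581] [-49.6 981.2] [261.9 643.3]
mat? [366.           6.55555556] [-324.2  520.1] [103.6 207.6]
mat? [49.42910448 20.32089552] [-346.2 -556.1] [229.5 422.5]
```

View pics/crop1.png

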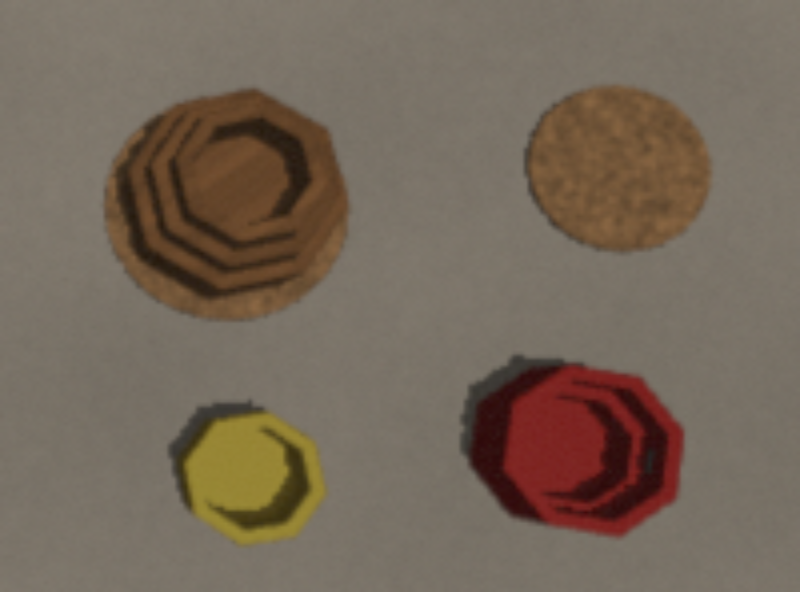

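The crop confirms it: the brown nested octagons are the pots I want, and the yellow and red ones stand apart. Next I go above the stack and look with the wrist camera.

```bash
cat >> h.py <<'E'
def R(deg):
    a=np.radians(deg); c,s=np.cos(a),np.sin(a); return np.array([[0,c,s],[0,s,-c],[-1,0,0.]])
def st(ctrl,msg=""):
    s=ctrl.get_state(); print(msg,"t %.2f"%s["t"],np.round(s["ee_pos"],1),"F",np.round(s["ft_force"],1),"gap %.1f"%s["finger_gap"],"q",np.round(s["joint_pos"],0))
E
python3 - <<'E'
from bench import ctrl, imaging
from h import *
ctrl.reach([523.8,10.9,430],R(57.9)); st(ctrl)
c=imaging.camera("wrist"); np.savez("w1.npz",**c); cv2.imwrite("pics/w1.png",c["img"])
print(np.round(c["pose"],2).tolist())
for h in (172,138,104): print(h,*rim(c,h,(523.8,10.9)))
E
```

```text
t 2.50 [523.9  12.  429.9] F [-1.2 -0.6  0.2] gap 85.5 q [-31.  13.  30. 109.  -8.  59.  61.]
[[0.53, 0.82, 0.23, 467.47], [0.85, -0.51, -0.14, 47.85], [-0.0, 0.27, -0.96, 400.17], [0.0, 0.0, 0.0, 1.0]]
172 [525.29828161   9.8575431 ] 13.088157 78.05374767045681 5099 0.9871177
138 [520.10260706  13.1056546 ] 13.495193 91.51508004277935 3597 0.41893694
104 [516.77625034  15.20701632] 12.996941 107.29010834676232 5834 0.8463704
```

View pics/w1.png

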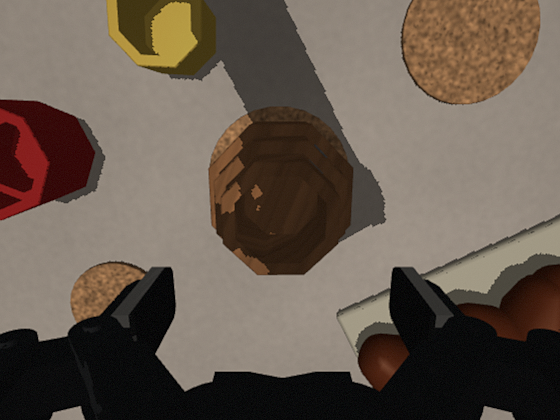

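The wrist view shows the small brown pot's rim centred at about (285,195), with both fingers square to its flats. The wrist and top estimates agree to within 2 mm, so I descend and grip the small pot across its flats.

```bash
python3 - <<'E'
from bench import ctrl, imaging
from h import *
ctrl.move_straight([524.5,10.3,355],v=150); ctrl.hold(.2); st(ctrl,"above")
e=np.array([524.5,10.3])-ctrl.get_state()["ee_pos"][:2]
print(e)
ctrl.move_straight([524.5+e[0],10.3+e[1],335],v=60); st(ctrl,"mid")
ctrl.move_straight([524.5+e[0],10.3+e[1],315],v=60); st(ctrl,"down")
ctrl.set_gripper(70,40); st(ctrl,"grip")
E
```

```text
above t 3.40 [524.9  10.3 356. ] F [-0.8 -0.6 -0.7] gap 85.2 q [-28.  19.  29. 113. -12.  50.  64.]
[-0.35878735 -0.01413891]
mid t 3.88 [524.   10.2 334.5] F [ 0.5  0.1 -0.8] gap 85.8 q [-28.  21.  28. 114. -13.  48.  66.]
down t 4.37 [524.1  10.2 314.6] F [-0.2 -0.9 -0.6] gap 85.2 q [-27.  23.  27. 115. -14.  45.  67.]
grip t 4.60 [524.3  10.3 315.4] F [0.3 0.4 1.2] gap 77.4 q [-27.  23.  27. 115. -14.  45.  67.]
```

```bash
python3 - <<'E'
from bench import ctrl, imaging
from h import *
ctrl.move_straight([524.1,10.2,335],v=40); st(ctrl,"lift20")
ctrl.move_straight([524.1,10.2,400],v=100); st(ctrl,"lift")
c=imaging.camera("scene"); cv2.imwrite("pics/s2.png",c["img"]); np.savez("s2.npz",**c)
E
```

```text
lift20 t 5.25 [524.1  10.2 335.2] F [-0.3 -0.  -2.3] gap 76.9 q [-28.  21.  28. 114. -13.  48.  66.]
lift t 6.05 [523.8  10.3 399.5] F [-0.4 -0.4 -1.4] gap 77.2 q [-30.  16.  30. 111.  -9.  55.  62.]
```

View pics/s2.png

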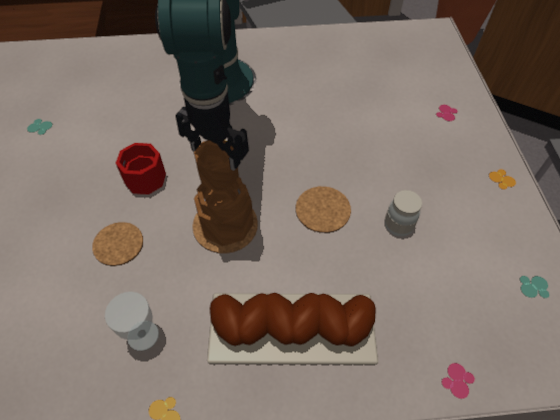

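The scene view shows the small pot held at (215,160), clear of the middle pot, which is still in the large one at (224,200). Next I carry it to the smallest mat.

```bash
python3 - <<'E'
from bench import ctrl, imaging
from h import *
x,y=556,-241.8
ctrl.reach([x,y,330],R(57.9)); ctrl.hold(.2); st(ctrl,"above")
e=np.array([x,y])-ctrl.get_state()["ee_pos"][:2]
ctrl.move_straight([x+e[0],y+e[1],235],v=120); st(ctrl,"low")
z=233
while z>214:
    ctrl.move_straight([x+e[0],y+e[1],z],v=25); s=ctrl.get_state()
    if s["ft_force"][2]>3: break
    z-=2
st(ctrl,"touch"); ctrl.hold(.2)
ctrl.set_gripper(85,40); ctrl.hold(.2); st(ctrl,"open")
ctrl.move_straight([x+e[0],y+e[1],330],v=120); st(ctrl,"up")
c=imaging.camera("wrist"); print("small",*rim(c,78,(x,y)))
c=imaging.camera("top"); print("small top",*rim(c,78,(x,y)))
E
```

```text
above t 7.33 [ 556.7 -240.   330.4] F [ 0.3  0.9 -1.5] gap 77.2 q [ -5.  30.  33. 104. -20.  52.  96.]
low t 8.27 [ 555.6 -243.9  235.7] F [-0.5 -1.  -1. ] gap 77.3 q [ -1.  37.  29. 106. -25.  43. 100.]
touch t 10.27 [ 555.5 -244.   221.3] F [-4.8  3.4 17.2] gap 77.1 q [ -0.  39.  28. 106. -26.  42. 100.]
open t 10.92 [ 555.2 -243.5  218.6] F [-0.1 -0.4 -0.6] gap 84.5 q [ -0.  39.  28. 106. -26.  41. 100.]
up t 11.99 [ 555.  -243.4  329.2] F [-0.2 -0.4 -0.7] gap 84.9 q [ -4.  30.  33. 104. -20.  52.  96.]
small [ 556.78693911 -244.35484556] 13.194044 78.03777135928507 5259 0.98674613
small top [ 554.77511945 -241.52949652] 12.076409 78.51316866154133 403 0.8708273
```

```bash
python3 - <<'E'
from bench import ctrl, imaging
from h import *
ctrl.set_gripper(34,60)
d=np.array([np.cos(np.radians(57.9)),np.sin(np.radians(57.9))])
p=np.array([524.3,10.4])-45*d
ctrl.reach([*p,400],R(57.9)); ctrl.hold(.2); st(ctrl)
c=imaging.camera("wrist"); cv2.imwrite("pics/w2.png",c["img"])
for h in (138,104): print(h,*rim(c,h,(523.8,10.9)))
c=imaging.camera("top")
for h in (138,104): print(h,*rim(c,h,(523.8,10.9)))
E
```

```text
t 13.77 [500.6 -29.1 399.6] F [ 0.8  0.2 -0.9] gap 33.9 q [-32.  14.  37. 115. -10.  55.  68.]
138 [525.19775564   9.76664362] 12.89676 99.18259521230105 6215 0.9936628
104 [518.99516265   8.25710611] 16.159203 112.44950745299717 6674 0.28990537
138 [520.75225456  16.62984601] -21.543663 91.37828616946683 408 0.45247746
104 [520.68966822  16.79223424] -21.932999 112.22584021716246 677 0.5247231
```

View pics/w2.png

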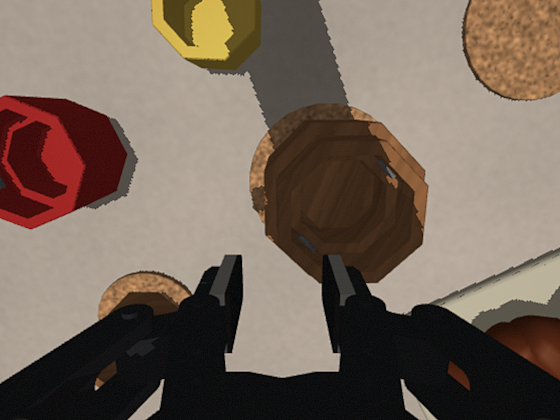

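The wrist view shows the empty middle pot, rim centred at about (345,200), with the fingers straddling its near-left wall. The felt pads at (307,243) and (385,170) are on other flats, so this wall is clear to grip.

```bash
python3 - <<'E'
from bench import ctrl, imaging
from h import *
d=np.array([np.cos(np.radians(57.9)),np.sin(np.radians(57.9))])
p=np.array([524.7,10.2])-45*d
ctrl.move_straight([*p,330],v=120); ctrl.hold(.2); st(ctrl,"above")
e=p-ctrl.get_state()["ee_pos"][:2]; q=p+e
ctrl.move_straight([*q,300],v=60); st(ctrl,"mid")
ctrl.move_straight([*q,283],v=50); ctrl.hold(.2); st(ctrl,"down")
ctrl.set_gripper(2,60); ctrl.hold(.2); st(ctrl,"grip")
if ctrl.get_state()["finger_gap"]>6:
    ctrl.move_straight([*q,303],v=30); st(ctrl,"l20")
    ctrl.move_straight([*q,380],v=80); st(ctrl,"l97")
c=imaging.camera("scene"); cv2.imwrite("pics/s3.png",c["img"])
E
```

```text
above t 14.80 [501.1 -27.9 330.8] F [ 0.  -0.1 -0.6] gap 34.2 q [-29.  20.  34. 118. -16.  46.  72.]
mid t 15.45 [500.5 -28.  299.8] F [ 1.  -0.4 -0.5] gap 34.2 q [-28.  23.  33. 119. -18.  43.  75.]
down t 16.14 [500.6 -27.9 283.2] F [-0.2 -0.7  0.1] gap 33.9 q [-27.  25.  32. 120. -20.  41.  76.]
grip t 16.68 [500.6 -27.9 283.3] F [-1.8 -0.6  5.3] gap 8.0 q [-27.  25.  32. 120. -20.  41.  76.]
l20 t 17.50 [500.4 -28.  303.2] F [-2.4  0.2 -0.1] gap 8.0 q [-28.  23.  33. 119. -18.  43.  74.]
l97 t 18.62 [500.3 -27.8 379.5] F [ 0.1  0.9 -3. ] gap 8.2 q [-32.  16.  36. 116. -12.  52.  69.]
```

View pics/s3.png

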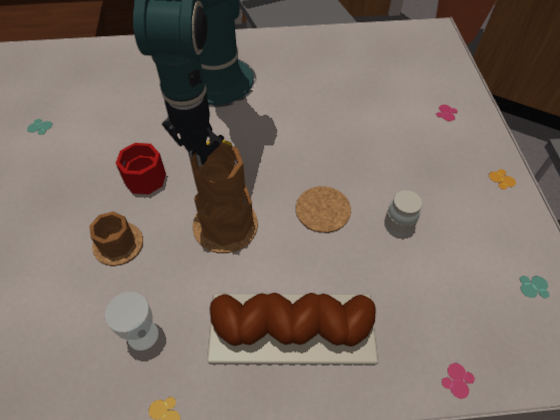

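The scene view shows the middle pot lifted level at (220,175) out of the large one, and the small pot upright on its mat at (115,240). Next I carry the middle pot to its mat.

```bash
python3 - <<'E'
from bench import ctrl, imaging
from h import *
d=np.array([np.cos(np.radians(57.9)),np.sin(np.radians(57.9))])
p=np.array([503.2,246.8])-45*d
ctrl.move_straight([*p,380],v=150); ctrl.hold(.2)
ctrl.move_straight([*p,300],v=120); ctrl.hold(.2); st(ctrl,"above")
c=imaging.camera("wrist"); print("held",*rim(c,155,(503,247),tol=12))
e=p-ctrl.get_state()["ee_pos"][:2]; q=p+e
ctrl.move_straight([*q,252],v=80); st(ctrl,"low")
z=250; f0=ctrl.get_state()["ft_force"][2]
while z>230:
    ctrl.move_straight([*q,z],v=25); s=ctrl.get_state()
    if s["ft_force"][2]-f0>4: break
    z-=2
ctrl.hold(.2); st(ctrl,"touch")
ctrl.set_gripper(34,60); ctrl.hold(.2); st(ctrl,"open")
ctrl.move_straight([*q,330],v=120); st(ctrl,"up")
c=imaging.camera("wrist"); print("mid",*rim(c,92,(503,247)))
E
```

```text
above t 21.62 [479.6 208.8 300.8] F [-0.  -0.4 -3.5] gap 7.8 q [-49.  24.  27. 116. -16.  44.  45.]
held [498.58060024 249.97071472] 12.024085 93.15441759500112 18976 0.7221794
low t 22.42 [479.3 208.5 252. ] F [-0.5 -0.5 -2. ] gap 7.9 q [-47.  29.  25. 117. -19.  38.  48.]
touch t 24.62 [479.3 208.5 237.3] F [-4.9 -1.8 10. ] gap 8.1 q [-46.  30.  24. 117. -20.  36.  49.]
open t 25.18 [479.1 208.6 235.9] F [ 0.9 -1.6  0. ] gap 34.0 q [-46.  30.  24. 118. -20.  36.  49.]
up t 26.12 [478.7 208.5 329.4] F [-0.3 -0.8 -1.3] gap 33.6 q [-51.  21.  29. 115. -14.  47.  44.]
mid [503.83120129 246.23279679] 12.880707 99.14505314452809 7457 0.9946344
```

Now I retreat and run the final check. Time used so far is about 26 s of the 61 s.

```bash
python3 - <<'E'
from bench import ctrl, imaging
from h import *
ctrl.movej([-72.995, 26.786, -0.665, 91.828, 0.344, 61.387, -3.226]); ctrl.hold(.3); st(ctrl)
c=imaging.camera("top"); cv2.imwrite("pics/t4.png",c["img"])
for n,h,p in (("S",78,(556,-242)),("M",92,(503,247)),("L",104,(524,10.5))): 
    print(n,*rim(c,h,p)); w=cloud(c)
    m=(brown(c)>0)&(np.hypot(w[...,0]-p[0],w[...,1]-p[1])<75); print("  top z",np.percentile(w[...,2][m],[90,99]))
b=brown(c); cs,_=cv2.findContours(b,cv2.RETR_EXTERNAL,cv2.CHAIN_APPROX_NONE)
o=dict(np.load("top0.npz")); D=cv2.absdiff(o["img"],c["img"]).max(2)
for n,(u,v,r) in dict(goblet=(408,128,35),jar=(167,217,25),loaf=(286,135,60)).items(): print(n,(D[v-r:v+r,u-r:u+r]>40).sum())
E
```

```text
t 28.24 [217.2 612.6 404.6] F [-0.4 -0.1  0.3] gap 33.7 q [-73.  27.  -1.  92.   0.  61.  -3.]
S [ 555.0821688 -242.2287076] 13.46756 78.69305583994318 424 0.89725095
  top z [78.04696003 80.86014356]
M [503.07123292 246.42001646] 13.256232 98.84721265663836 526 0.96207005
  top z [92.46597337 94.98564847]
L [523.88586235  10.91932532] 13.000402 119.66743431580895 666 0.9708942
  top z [104.27003153 107.24797765]
goblet 0
jar 0
loaf 0
```

View pics/t4.png

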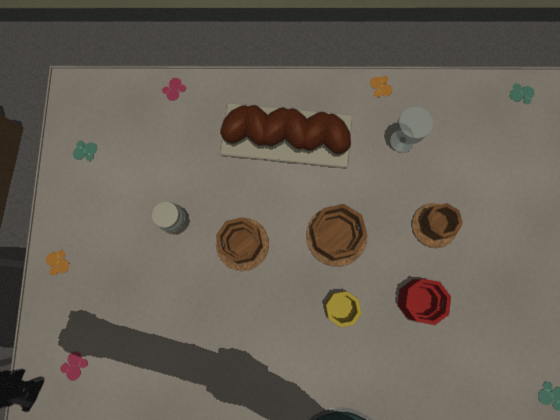

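The top view shows each pot on its own mat: small at (437,222), middle at (242,242) and large at (337,233). The goblet, jar and loaf are unchanged.

```bash
python3 -c "
from bench import job; print(job.sign_off())"
```

```text
the job is handed in; nothing more can be done
None
```

The three pots are apart, each standing on its own mat, and the job is handed in; `job.sign_off()` gives no verdict. I gripped the small pot across its flats and the middle pot by one wall, lowered each until I felt contact, and released it. I didn't touch the large pot.

- **Small and middle pots:** in the last top view each sat within about 1 mm of its mat's measured centre. The wrist camera put the small pot about 3 mm off, still well inside the 20 mm limit.
- **Standing flat:** rim heights read about 78, 92 and 104 mm, which is what upright pots on 8 mm mats should give.
- **Large pot:** its rim centre matches the first picture. I only measured the largest mat by its visible outline, partly hidden by the pot, which puts the two within about 5 mm.
- **Goblet, jar and loaf:** no pixels changed around any of them between the first and last top views.
- **Time and clearance:** about 28 s of the 61 s, with the arm back at its start pose and touching nothing.

While the middle pot was held, one wrist reading was poor: the measured size was 93 mm instead of 99 mm. I ignored it, and the reading after release was good.

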